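# Refit a gas hob knob on its D-shaped stem and hold it pressed in at the lighting position

## Robot

A 6-joint arm with a two-finger parallel gripper is mounted at the origin on a cart in front of the work surface, level with it; the furniture and walls round the work are solid. World frame = base frame: x ahead of the robot, y to its left, z up, the work surface at z = 0. Lengths are in m, angles in degrees, forces in N, time in s.
With the tool pointing down it reaches from about 0.3 to 0.875 m from the base axis. Payload 6.4 kg.
Tool frame: the origin (TCP) lies midway between the tips of the shut fingers; the grasp point (between the pads) lies 19 mm behind it (ctrl.pinch_z is the distance from the TCP to the grasp point, in m); x points along the fingers, z is the direction in which the jaws open and shut, and the axes are right-handed (so a half turn about x gives the same grasp; the last joint's range is limited). The gripper opens to 88 mm and grips with 3 to 60 N. Pads are 18 mm wide; open, the fingers measure 123 mm over their backs; the gripper's body (75 mm by 187 mm) begins 45 mm behind the grasp point.
Start: joints at [-83.956, 10.359, 92.074, -0, 77.567, -11.82], TCP at [0.176, -0.547, 0.239] pointing down, gripper open.
Joint ranges: [-171.53, 171.53], [-51.25, 118.39], [17.06, 147.69], [-65.23, 245.23], [0, 150.52], [-178.68, 178.68]. Speed limits (degrees/s): [147.25, 147.25, 172.46, 180, 180, 180].

## Interface

Orientations are given as a 3x3 rotation matrix whose columns are the frame's x, y, z axes.
In Python, from rig import get_obs, eyes, ticket, ctrl gives the robot as it stands.
- The arm moves only by the shell command python3 -m creep 'ROWS' [FORCE]. ROWS is JSON, one flat list of numbers, 7 for each row, row after row: the shift along the tool's x, y, z in mm, then the turn, a rotation vector about the tool's x, y, z in rad, then the closure, from 0 (fully open) to 1 (shut). In form: [dx, dy, dz, wx, wy, wz, claw, dx, dy, dz, wx, wy, wz, claw, ...]. A call has 1 to 20 rows; each row shifts and turns the commanded pose from where the row before left it, along the tool's axes as they then stand; what a row does not reach is not made up. A row lasts 1/12 s, in which the tool goes at most 41.7 mm and 7.16 degrees, less where a joint would pass 70% of its speed; a pose out of reach is approached as far as the arm can. A call is refused whole if a number of a shift passes 41.7 or a number of a turn 0.125, either way. A call with a gripper value outside its range is refused whole. The fingers move at their own pace and stop on an object; FORCE is the grip in N (left out, the last holds). Time passes only in rows, so rows that do not move let the fingers close. It gives the time, the measured TCP pose, the force and the opening at its end, in the units of the state.
- get_obs(): the state, without advancing time (a new reading comes with each control period).
- eyes.get_image(name): name is "side" or "top" or "wrist"; returns (picture, depth): 384x512x3 uint8, blue, green, red; 384x512 float32, m along the optical axis (not along the pixel's ray), 0 where there is no reading.
- eyes.get_calibration(name): a dict with "K" (3x3 intrinsics, pixels), "xyz" and "orientation" of the camera in the world. Camera axes: x right, y up, looking along -z (the intrinsics and any distortion apply to the point x, -y, -z); pixel columns grow to the right and rows downward; lengths in m; the calibration is good to about 2 mm. A picture is of the moment at which its call begins: read the wrist's pose just before it. get_calibration takes no time and is no camera call; for the wrist camera it gives the pose at the moment of the call.
- ticket.hand_in(): hands the job in, once; it reports no verdict.
The state is a dict: "t": time; "joints": joint angles; "dq": joint speeds; "joint_efforts": joint torques, N m; "ee_pos": TCP position; "orientation": TCP orientation; "contact_force": force on the tool from outside, world axes, zero at the start; "ft_torque": the same for the moment, N m; "finger_gap": opening from 0.0 (shut) to 1.0 (fully open).
Only numpy, scipy, OpenCV 4.12 (cv2) and the standard library are available. Lean on these libraries where they do the work, as an engineer would, in place of code of your own. Each camera call takes 0.05 s, during which the arm holds its last target. There are 200 camera calls.

## Task

The control knob of one burner of the gas hob was pulled off for cleaning and stands on the worktop to the left of the hob: turn it so that the flat in its bore meets the flat of the bare valve stem and push it fully home on the stem. Then press the knob right in against the valve spring and, keeping it pressed, turn it anticlockwise until its pointer line points at the large flame mark, as for lighting the burner. Finish while still holding the knob pressed right in there; leave the other knob at off and do not disturb the milk jug on the burner or the white cup.

Things in the scene. Friction and masses are not known exactly. Their poses are not given: they have to be found in the camera images.
- knob_centre (a point): Centre of the loose black knob, 19 mm over its underside, on its axis. It is 38 mm high and stands upright on a round skirt (46 mm diameter, 6 mm thick); above it a flat-sided bar grip, 44 mm along its x, 22 mm thick along its y. A white pointer line on top runs from the middle to the +x end. z up. About 60 g.
- knob_bore (a point): Mouth of the knob's bore: middle of its underside, same axes as knob_centre. The bore runs straight up 20 mm, 12.6 mm in diameter, D-shaped: its flat is on the pointer's (+x) side, 2.1 mm from the axis. The mouth is flared by 2 mm all round, by 0.8 mm at the flat; turned over about 0.3 rad wrong it will not go on.
- stem_tip (a point): Middle of the top of the bare steel valve stem, 12 mm in diameter, tip 42 mm above the worktop, chamfered by 0.8 mm. Its x points to its flat (2 mm from the axis), z up. Home, the bore's end rests on the tip: the knob's underside is 20 mm below the tip and knob x = stem x (play about 0.15 rad each way).
- bare_valve: Round steel bezel (53 mm wide, 3 mm high) in which the bare stem stands; origin on the glass on the stem's axis. It is the left or the right one of the hob's two controls. Its x points to the printed open ring (off); the large flame mark is 70 degrees anticlockwise from it, the small flame 150 degrees, 36 mm from the axis. Fixed.
- stem_press (a joint): How far the stem is pressed down into the valve, m: 0 free, 0.006 at the stop. A spring pushes back, about 2 N at first and 9 N at the stop; let go, it springs up.
- stem_turn (a joint): Angle of the valve stem, rad, growing anticlockwise seen from above: 0 when the flat (or the pointer) is at off, 1.22 (70 degrees) at the large flame mark. It stays where it is turned (friction about 0.05 N m). At the start it is between 0 and 0.4.
- hob: Black glass two-burner gas hob, 420 mm (its x, front to rear) by 280 mm (y), glass 10 mm above the worktop. Origin under its middle, on the worktop. The controls are near the front edge at x = -158 mm, y = +66 and -66 mm; cast-iron pan supports start 70 mm behind them and reach 50 mm above the worktop. Fixed. A tall oven stands to the right of it (y below -0.13, x beyond 0.5).
- other_knob (a joint): Angle of the knob on the hob's other control, which looks like the loose one, rad: 0 off. Leave it alone.
- milk_jug: Steel milk jug on the rear burner, 70 mm wide, 110 mm high, its underside 50 mm above the worktop. Origin at its underside, 15 mm off its middle; z up.
- white_cup: White china cup with an ear, 68 mm across, 72 mm high, on the worktop left of the hob, beyond the loose knob. Origin at its underside.
Not all that is in view belongs to the job. What is shaped like the part that bears knob_centre but purple is not meant.

How it is judged:
By the outcome, as a careful person would: the job done as asked, in the order asked, and still so for the second after the job is handed in, while the arm keeps its last pose, push and grip.
It also fails if it takes over 58 s, if anything falls off the work surface, if the arm or the gripper's body presses on something with over 40 N, if the wrist force passes 120 N, or if a joint passes its speed limit or range.

## Working session

There is one attempt and no reset: what is moved stays moved. The work goes in short steps, Python scripts to look and compute and a shell command to move; the robot and the scene stay as the last step left them, time stands still between calls to the robot, and variables do not carry over. Pictures are saved under pics/ and viewed, about 8 in all and at most 12, crops included, and the job is handed in when it is done.

```bash
mkdir -p pics; cat > h.py <<'E'
import numpy as np, cv2
from rig import get_obs, eyes, ticket, ctrl
def cal(n):
    c=eyes.get_calibration(n); return np.array(c["K"]),np.array(c["xyz"]),np.array(c["orientation"]),c
def grab(n,f):
    c=cal(n); im,d=eyes.get_image(n); cv2.imwrite(f'pics/{f}.png',im); np.savez(f'pics/{f}.npz',im=im,d=d,K=c[0],p=c[1],R=c[2]); return im,d
def ray(f,u,v):
    z=np.load(f'pics/{f}.npz'); K=z['K']; r=np.array([(u-K[0,2])/K[0,0],-(v-K[1,2])/K[1,1],-1]); return z['p'],z['R']@r
def pt(f,u,v,w=1):
    z=np.load(f'pics/{f}.npz'); p,r=ray(f,u,v); d=z['d'][int(v)-w:int(v)+w+1,int(u)-w:int(u)+w+1]; d=d[d>0]; return p+r*np.median(d)
def onz(f,u,v,h):
    p,r=ray(f,u,v); return p+r*(h-p[2])/r[2]
def two(f,a,g,b):
    p,r=ray(f,*a); q,s=ray(g,*b); t=np.linalg.lstsq(np.c_[r,-s],q-p,rcond=None)[0]; A=p+r*t[0];B=q+s*t[1]; return (A+B)/2,np.linalg.norm(A-B)
def proj(f,P):
    z=np.load(f'pics/{f}.npz'); c=z['R'].T@(np.array(P)-z['p']); return z['K'][0,0]*c[0]/-c[2]+z['K'][0,2], z['K'][1,1]*-c[1]/-c[2]+z['K'][1,2]
E
python3 - <<'E'
from h import *
a,_=grab('top','top0'); b,_=grab('side','side0')
np.set_printoptions(precision=4,suppress=True)
for n in('top','side','wrist'): print(n,cal(n)[3])
o=get_obs(); print(o); print(ctrl.pinch_z)
cv2.imwrite('pics/topL.png',cv2.resize(a,(800,600),interpolation=2)); cv2.imwrite('pics/sideL.png',cv2.resize(b,(800,600),interpolation=2))
E
```

```text
top {'K': array([[366.7584,   0.    , 253.4509],
       [  0.    , 366.7584, 197.9043],
       [  0.    ,   0.    ,   1.    ]]), 'xyz': array([0.4653, 0.188 , 1.01  ]), 'orientation': array([[-0.029 ,  0.9839, -0.1765],
       [-0.9994, -0.0316, -0.0119],
       [-0.0173,  0.176 ,  0.9842]])}
side {'K': array([[401.4784,   0.    , 253.6252],
       [  0.    , 401.4784, 187.2986],
       [  0.    ,   0.    ,   1.    ]]), 'xyz': array([0.3378, 0.8959, 0.5348]), 'orientation': array([[-0.937 ,  0.1771, -0.3012],
       [-0.3491, -0.5109,  0.7856],
       [-0.0148,  0.8412,  0.5405]])}
wrist {'K': array([[322.4161,   0.    , 261.3397],
       [  0.    , 322.4161, 192.2252],
       [  0.    ,   0.    ,   1.    ]]), 'xyz': array([ 0.2534, -0.5226,  0.3831]), 'orientation': array([[ 0.3072,  0.9045,  0.296 ],
       [-0.9517,  0.2926,  0.0936],
       [-0.0019, -0.3104,  0.9506]])}
{'t': 0.1, 'joints': array([-83.9555,  10.3927,  92.1234,  -0.0012,  77.5677, -11.8182]), 'dq': array([-0.0162, -0.0386, -0.1515, -0.0013, -0.0085,  0.0379]), 'joint_efforts': array([  0.0006, -43.4817, -34.2698,   0.0704,   0.034 ,  -0.    ]), 'ee_pos': array([ 0.1764, -0.5468,  0.238 ]), 'orientation': array([[-0.0002,  0.9518,  0.3067],
       [ 0.0015,  0.3067, -0.9518],
       [-1.    ,  0.0003, -0.0014]]), 'contact_force': array([1.2057, 0.3152, 0.0846]), 'ft_torque': array([ 0.0083, -0.003 , -0.0156]), 'finger_gap': 0.9997292188347493}
0.0187
```

View pics/topL.png

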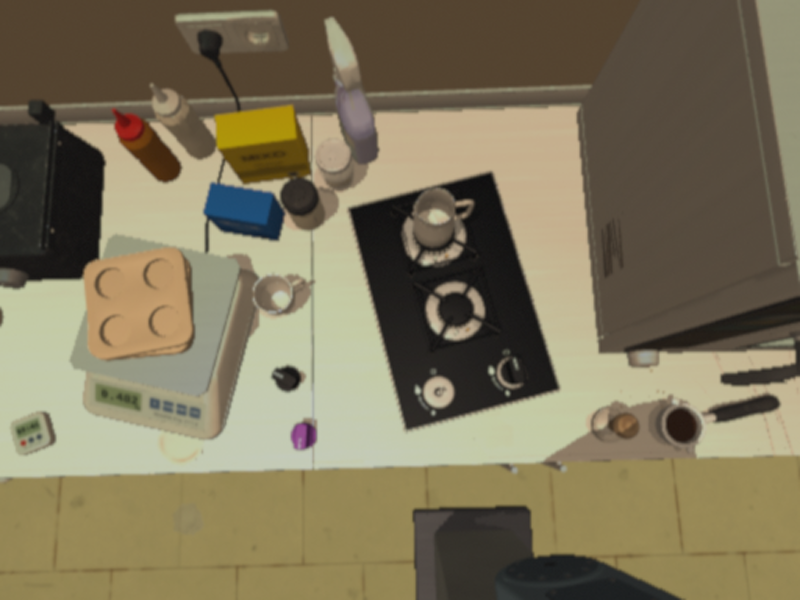

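View pics/sideL.png

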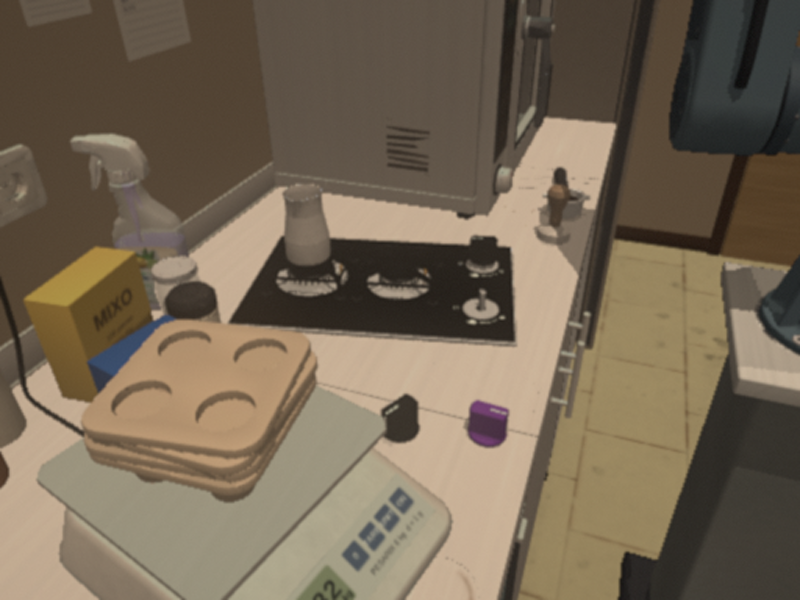

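Top view (800×600): candidates are the loose black knob (287,378), a purple look-alike (303,435), the fitted knob (511,372) and a black jar lid (299,196). I choose the one at (287,378). The bare valve is the hob's left control, at (437,392). In the side view the knob is at (400,418) and the stem at (482,300).

```bash
python3 - <<'E'
from h import *
np.set_printoptions(precision=4,suppress=True)
s=1.5625
print('knob two',two('top0',(287/s,377/s),'side0',(401/s,412/s)))
print('knob d',pt('top0',287/s,375/s), pt('side0',401/s,403/s))
print('stem',two('top0',(437/s,390/s),'side0',(482/s,293/s)), onz('top0',437/s,392/s,.012))
c=[onz('top0',u/s,v/s,.01) for u,v in((349,208),(492,173),(558,389),(406,429))]; print('hob',c)
m=np.mean(c,0); ax=(c[0]+c[1]-c[2]-c[3]); print(m,np.degrees(np.arctan2(ax[1],ax[0])),np.linalg.norm(c[0]-c[3]),np.linalg.norm(c[0]-c[1]))
a=np.arctan2(ax[1],ax[0]); R=np.array([[np.cos(a),-np.sin(a)],[np.sin(a),np.cos(a)]])
print('valve from hob',m[:2]+R@[-.158,.066],m[:2]+R@[-.158,-.066])
print('cup',onz('top0',275/s,294/s,.07),'scale edge',onz('top0',232/s,400/s,.04),pt('top0',225/s,400/s),pt('top0',235/s,300/s))
A=cv2.imread('pics/top0.png'); B=cv2.imread('pics/side0.png')
f=lambda im,x,y:cv2.resize(im[y:y+60,x:x+80],(400,300),interpolation=2)
cv2.imwrite('pics/crop1.png',np.vstack([np.hstack([f(A,145,210),f(A,240,220)]),np.hstack([f(B,215,235),f(B,270,160)])]))
E
```

```text
knob two (array([0.5292, 0.3906, 0.0223]), np.float64(0.0017602580969354954))
knob d [0.5323 0.3875 0.039 ] [0.5287 0.389  0.035 ]
stem (array([0.4979, 0.1346, 0.0384]), np.float64(0.003700008201490314)) [0.4972 0.1337 0.012 ]
hob [array([0.8359, 0.2808, 0.01  ]), array([0.8943, 0.0155, 0.01  ]), array([ 0.4962, -0.0746,  0.01  ]), array([0.4363, 0.1891, 0.01  ])]
[0.6657 0.1027 0.01  ] 12.846168305150647 0.4099934565140974 0.2716135856692893
valve from hob [0.497  0.1319] [0.5263 0.0032]
cup [0.6664 0.4019 0.07  ] scale edge [0.4932 0.4798 0.04  ] [0.4935 0.4913 0.0409] [0.656  0.4659 0.0813]
```

View pics/crop1.png

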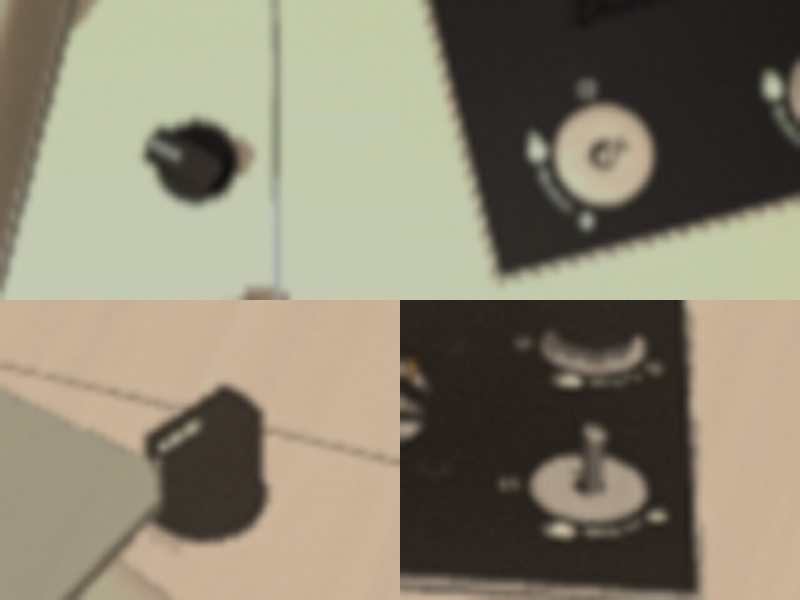

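The close crop confirms it: the black loose knob has its pointer at about 65° world. The left valve is bare, with off at about 13° and the stem near (0.498, 0.133). Moving to hover above the knob.

```bash
python3 -m creep '[0.6,10,-12.5,0,0,0,0, 1.6,25,-31,0,0,0,0, 1.6,25,-31,0,0,0,0, 1.6,25,-31,0,0,0,0, 1.6,25,-31,0,0,0,0, 1.6,25,-31,0,0,0,0, 1.6,25,-31,0,0,0,0, 1.6,25,-31,0,0,0,0, 1.6,25,-31,0,0,0,0, 1.6,25,-31,0,0,0,0, 1.6,25,-31,0,0,0,0, 1.6,25,-31,0,0,0,0, 1.6,25,-31,0,0,0,0, 1.6,25,-31,0,0,0,0, 1.6,25,-31,0,0,0,0, 1.6,25,-31,0,0,0,0, 1.6,25,-31,0,0,0,0, 1.6,25,-31,0,0,0,0, 1.6,25,-31,0,0,0,0, 1.6,25,-31,0,0,0,0]' 10
python3 -m creep '[1.6,25,-31,0,0,0,0, 1.6,25,-31,0,0,0,0, 1.6,25,-31,0,0,0,0, 1.6,25,-31,0,0,0,0, 1.6,25,-31,0,0,0,0, 1,13,-18,0,0,0,0, 0,0,0,-0.117,0,0,0, 0,0,0,-0.117,0,0,0, 0,0,0,-0.117,0,0,0, 0,0,0,-0.117,0,0,0, 0,0,0,-0.117,0,0,0, 0,0,0,-0.117,0,0,0, 0,0,0,-0.117,0,0,0, 0,0,0,0,0,0,0]'
python3 - <<'E'
from h import *
np.set_printoptions(precision=4,suppress=True)
o=get_obs(); print(o['t'],o['ee_pos'],o['orientation'],o['joints'])
a,d=grab('wrist','w1'); cv2.imwrite('pics/w1L.png',cv2.resize(a,(800,600),interpolation=2))
# heights of the scale/tray near
z=np.load('pics/top0.npz')
pts=np.array([pt('top0',u,v,0) for u in range(50,170,3) for v in range(150,285,3) if z['d'][v,u]>0])
near=pts[(np.hypot(pts[:,0]-.564,pts[:,1]-.463)<.08)]; print('max h near cam',near[:,2].max(), 'tray',pts[:,2].max())
E
```

```text
t: 1.77
ee_pos: [0.4535, 0.1763, 0.2073]
orientation: [[-0.0, 0.952, 0.307], [-0.0, 0.307, -0.952], [-1.0, -0.0, 0.0]]
contact_force: [0.8, -0.7, -0.6]
finger_gap: 1.002
t: 2.93
ee_pos: [0.5314, 0.3809, 0.1981]
orientation: [[-0.001, 0.422, 0.907], [-0.0, 0.907, -0.422], [-1.0, -0.001, -0.001]]
contact_force: [0.1, 0.2, -0.1]
finger_gap: 0.998
2.9333 [0.5314 0.3809 0.1981] [[-0.0011  0.4221  0.9065]
 [-0.0005  0.9065 -0.4221]
 [-1.     -0.0009 -0.0008]] [25.2482 22.2372 82.0063  0.0008 75.824  50.2155]
max h near cam 0.20008887122395702 tray 0.20163339082423437
```

View pics/w1L.png

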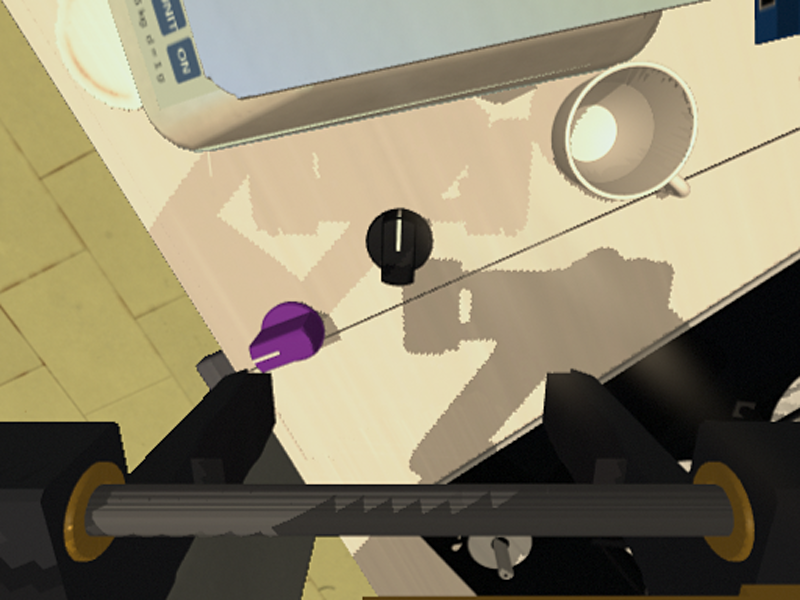

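The wrist view shows the black knob at (399,240), its pointer straight up along tool y. The purple one is at (288,333) and the cup is clear at (632,130). I'll measure the knob and check the height near the camera body.

```bash
python3 - <<'E'
from h import *
np.set_printoptions(precision=4,suppress=True)
s=1.5625
a=onz('w1',398.5/s,250/s,.038); b=onz('w1',400/s,211/s,.038); print('line',a,b,np.linalg.norm(a-b),np.degrees(np.arctan2(*(b-a)[1::-1])))
print('depth',pt('w1',399/s,245/s),pt('w1',399/s,225/s), pt('w1',397/s,275/s))
sk=[onz('w1',u/s,v/s,.006) for u,v in((366,240),(433,240))]; print('skirt',sk,np.linalg.norm(sk[0]-sk[1]),np.mean(sk,0))
print('two',two('w1',(398.5/s,250/s),'side0',(408/s,407/s)),two('w1',(398.5/s,250/s),'top0',(290/s,373/s)))
for u,v in((130,270),(190,270),(220,270),(230,300),(190,340),(100,300),(225,330),(245,262)): print(u,v,pt('top0',u/s,v/s))
E
```

```text
line [0.5317 0.3955 0.038 ] [0.5427 0.4168 0.038 ] 0.023962227009748815 62.54507471205208
depth [0.5334 0.3983 0.0384] [0.5386 0.4094 0.0378] [0.5239 0.3812 0.0368]
skirt [array([0.5111, 0.4049, 0.006 ]), array([0.5523, 0.3858, 0.006 ])] 0.04540185978288335 [0.5317 0.3953 0.006 ]
two (array([0.5256, 0.3907, 0.0291]), np.float64(0.011775697298515922)) (array([0.5332, 0.3892, 0.0148]), np.float64(0.009048211027359613))
130 270 [0.6821 0.5871 0.1977]
190 270 [0.6826 0.5033 0.1847]
220 270 [0.6982 0.4798 0.1192]
230 300 [0.6483 0.4623 0.12  ]
190 340 [0.5765 0.4971 0.1914]
100 300 [0.6385 0.6287 0.1978]
225 330 [0.6062 0.4814 0.0812]
245 262 [0.7428 0.4732 0.0004]
```

The tray on the scale reaches z≈0.20 right beside where the camera would come, so I use the half-turned grasp with the camera toward the robot. Knob measured at (0.532, 0.395), top 0.038, pointer 63–65°.

```bash
python3 -m creep '[0,0,0,-0.1208,0,0,0, 0,0,0,-0.1208,0,0,0, 0,0,0,-0.1208,0,0,0, 0,0,0,-0.1208,0,0,0, 0,0,0,-0.1208,0,0,0, 0,0,0,-0.1208,0,0,0, 0,0,0,-0.1208,0,0,0, 0,0,0,-0.1208,0,0,0, 0,0,0,-0.1208,0,0,0, 0,0,0,-0.1208,0,0,0, 0,0,0,-0.1208,0,0,0, 0,0,0,-0.1208,0,0,0, 0,0,0,-0.1208,0,0,0, 0,0,0,-0.1208,0,0,0, 0,0,0,-0.1208,0,0,0, 0,0,0,-0.1208,0,0,0, 0,0,0,-0.1208,0,0,0, 0,0,0,-0.1208,0,0,0, 0,0,0,-0.1208,0,0,0, 0,0,0,-0.1208,0,0,0]' 40
python3 -m creep '[0,0,0,-0.1208,0,0,0, 0,0,0,-0.1208,0,0,0, 0,0,0,-0.1208,0,0,0, 0,0,0,-0.1208,0,0,0, 0,0,0,-0.1208,0,0,0, 0,0,0,-0.1208,0,0,0, 20,-13,6,0,0,0,0, 35,0,0,0,0,0,0, 35,0,0,0,0,0,0, 20,0,0,0,0,0,0, 0,0,0,0,0,0,0]'
python3 - <<'E'
from h import *
a,d=grab('wrist','w2'); cv2.imwrite('pics/w2L.png',cv2.resize(a,(800,600),interpolation=2))
o=get_obs();print(o['ee_pos'],o['joints'])
E
```

```text
t: 4.65
ee_pos: [0.5316, 0.3809, 0.1984]
orientation: [[-0.001, -0.918, -0.396], [-0.0, -0.396, 0.918], [-1.0, 0.001, -0.0]]
contact_force: [0.2, -0.2, -0.3]
finger_gap: 1.006
t: 5.57
ee_pos: [0.528, 0.3934, 0.0823]
orientation: [[-0.01, -0.43, -0.903], [-0.005, -0.903, 0.43], [-1.0, 0.008, 0.007]]
contact_force: [-0.7, -0.1, -0.8]
finger_gap: 1.0
[0.52977493 0.39425116 0.08558391] [ 2.63795361e+01  3.03377703e+01  8.46111051e+01  2.20734738e-03
  6.54146707e+01 -1.28195437e+02]
```

View pics/w2L.png

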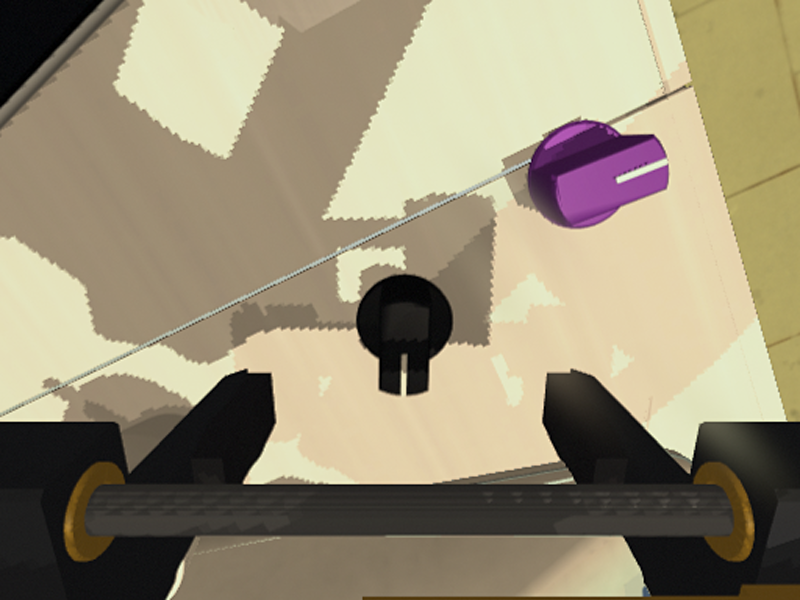

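The wrist view shows the knob centred between the jaws, its line at (403,355)→(403,394) and vertical. Checking the offset along tool y.

```bash
python3 - <<'E'
from h import *
np.set_printoptions(precision=4,suppress=True)
s=1.5625
a=onz('w2',404/s,353/s,.038); b=onz('w2',404/s,394/s,.038); print('line',a,b,np.linalg.norm(a-b),np.degrees(np.arctan2(*(b-a)[1::-1])))
sk=[onz('w2',u/s,v/s,.006) for u,v in((357,320),(453,320))]; print(np.mean(sk,0))
print('2view',two('w1',(398.5/s,250/s),'w2',(404/s,353/s)),two('w1',(400/s,211/s),'w2',(404/s,394/s)))
o=get_obs(); R=o['orientation']; print(R,o['ee_pos']); print('d tool mm',1000*R.T@(a-o['ee_pos']))
E
```

```text
line [0.5308 0.3955 0.038 ] [0.5389 0.4124 0.038 ] 0.018778524808284774 64.4040437257835
[0.5293 0.3932 0.006 ]
2view (array([0.5313, 0.3956, 0.0374]), np.float64(0.0007525588389179062)) (array([0.5415, 0.4161, 0.0298]), np.float64(0.0014001829464610218))
[[-0.0057 -0.4293 -0.9031]
 [-0.0028 -0.9031  0.4293]
 [-1.      0.005   0.004 ]] [0.5298 0.3943 0.0856]
d tool mm [47.5735 -1.8169 -0.6025]
```

The two views agree: the knob top is at (0.531, 0.3955, 0.037), and the TCP is within 2 mm laterally. Descending to grip above the skirt.

```bash
python3 -m creep '[30,-1,0,0,0,0,0, 25,0,0,0,0,0,0, 15,0,0,0,0,0,0, 7,0,0,0,0,0,0, 0,0,0,0,0,0,0, 0,0,0,0,0,0,0, 0,0,0,0,0,0,1, 0,0,0,0,0,0,1, 0,0,0,0,0,0,1, 0,0,0,0,0,0,1, 0,0,0,0,0,0,1, 0,0,0,0,0,0,1, 0,0,0,0,0,0,1, 0,0,0,0,0,0,1]' 40
python3 -c "
from h import *
o=get_obs();print(o['ee_pos'],o['contact_force'],o['finger_gap'],o['orientation'])"
```

```text
t: 6.78
ee_pos: [0.5323, 0.3962, 0.0117]
orientation: [[-0.0, -0.427, -0.904], [-0.0, -0.904, 0.427], [-1.0, 0.0, 0.0]]
contact_force: [0.3, -0.3, 0.0]
finger_gap: 0.419
[0.53226488 0.3961813  0.01167697] [ 0.27502697 -0.34963558  0.00483503] 0.41866064711677875 [[-1.32284285e-04 -4.26675904e-01 -9.04404586e-01]
 [-6.39407763e-05 -9.04404588e-01  4.26675915e-01]
 [-9.99999989e-01  1.14270850e-04  9.23565258e-05]]
```

```bash
python3 -m creep '[0,0,0,0,0,0,1, 0,0,0,0,0,0,1, 0,0,0,0,0,0,1, 0,0,0,0,0,0,1, 0,0,0,0,0,0,1, 0,0,0,0,0,0,1, 0,0,0,0,0,0,1, 0,0,0,0,0,0,1]'
python3 -m creep '[-10,0,0,0,0,0,1, -30,0,0,0,0,0,1, -40,0,0,0,0,0,1, -25,0,0,0,0,0,1, -15,0,0,0,0,0,1, 0,0,0,0,0,0,1]'
python3 -c "
from h import *
o=get_obs();print(o['ee_pos'],o['contact_force'],o['finger_gap'])
p=np.array([.498,.133])+[.035,.015]-o['ee_pos'][:2]; R=o['orientation']; print(1000*R.T@np.r_[p,0])"
```

```text
t: 7.45
ee_pos: [0.5322, 0.3962, 0.0116]
orientation: [[-0.0, -0.427, -0.904], [-0.0, -0.904, 0.427], [-1.0, 0.0, 0.0]]
contact_force: [-0.7, -0.5, 0.2]
finger_gap: 0.25
t: 7.95
ee_pos: [0.5351, 0.3976, 0.1377]
orientation: [[0.008, -0.427, -0.904], [0.004, -0.904, 0.427], [-1.0, -0.007, -0.006]]
contact_force: [-0.2, 0.6, -1.3]
finger_gap: 0.248
[0.53507757 0.39763286 0.13769316] [-0.21570785  0.63739275 -1.30346975] 0.24780104303775977
[  -1.0051027   226.66601801 -104.60585582]
```

Gripped (0.25 opening = 22 mm). Going to the stem and turning the pointer to about 25°.

```bash
python3 -m creep '[0,15,-7,0,0,0,1, 0,30,-14,0,0,0,1, 0,30,-14,0,0,0,1, 0,30,-14,0,0,0,1, 0,30,-14,0,0,0,1, 0,30,-14,0,0,0,1, 0,30,-14,0,0,0,1, 0,30,-14,0,0,0,1, 0,0,0,0.117,0,0,1, 0,0,0,0.117,0,0,1, 0,0,0,0.117,0,0,1, 0,0,0,0.117,0,0,1, 0,0,0,0.117,0,0,1, 0,0,0,0.117,0,0,1, 15,0,0,0,0,0,1, 10,0,0,0,0,0,1, 0,0,0,0,0,0,1, 0,0,0,0,0,0,1]'
python3 - <<'E'
from h import *
a,d=grab('wrist','w3'); b=a[100:370,100:420]; cv2.imwrite('pics/w3L.png',cv2.resize(b,None,fx=2.2,fy=2.2,interpolation=2))
o=get_obs();print(o['ee_pos'],o['joints'])
E
```

```text
t: 9.45
ee_pos: [0.5301, 0.1478, 0.1053]
orientation: [[-0.003, -0.91, -0.416], [-0.0, -0.416, 0.91], [-1.0, 0.003, 0.001]]
contact_force: [0.5, -0.9, -0.9]
finger_gap: 0.245
[0.53079106 0.14786524 0.1061503 ] [ 3.22255315e+00  1.64223265e+01  1.01448298e+02 -1.40102692e-03
  6.22164681e+01 -1.11324867e+02]
```

View pics/w3L.png

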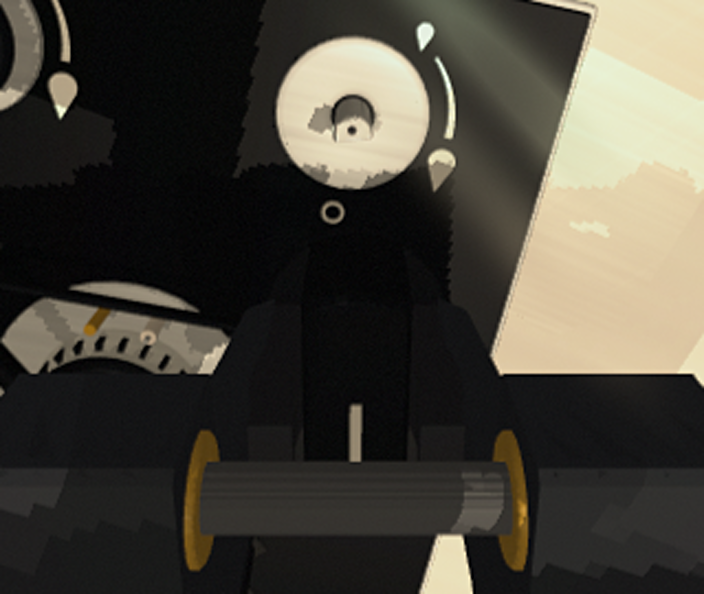

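The view shows the stem tip at crop (352,130) in the bezel (352,113), the off ring at (332,212), the large flame at (440,168) and the small one at (425,36). Enlarging the tip to read its flat.

```bash
python3 - <<'E'
from h import *
a=cv2.imread('pics/w3.png'); b=a[112:212,210:310]; cv2.imwrite('pics/w3z.png',cv2.resize(b,(600,600),interpolation=cv2.INTER_CUBIC))
E
```

```text
(no output)
```

View pics/w3z.png

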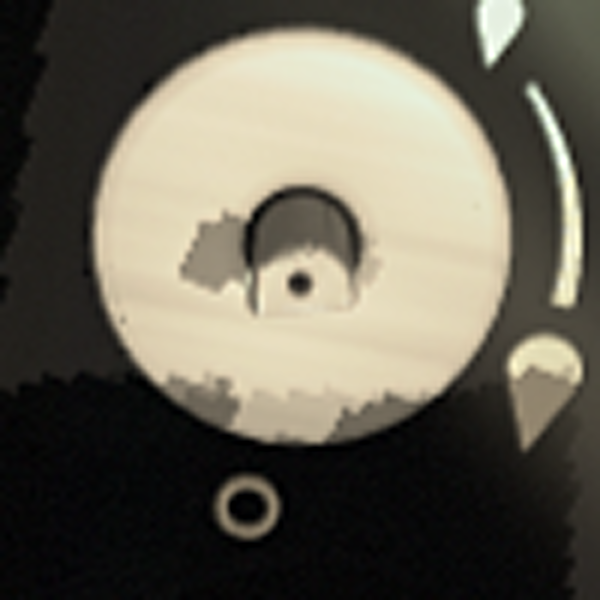

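```bash
python3 - <<'E'
from h import *
np.set_printoptions(precision=4,suppress=True)
o=get_obs(); R=o['orientation']; T=o['ee_pos']
q=lambda u,v:(210+u/6,112+v/6)
st=onz('w3',*q(300,284),.042); bz=onz('w3',*q(303,235),.013); off=onz('w3',*q(248,508),.010); lf=onz('w3',*q(545,385),.010)
ang=lambda d:np.degrees(np.arctan2(d[1],d[0]))
print('stem',st,'bezel',bz,'two-view tip',two('w3',q(300,284),'side0',(482/1.5625,292/1.5625)))
print('off',ang(off-bz),np.linalg.norm(off-bz),'lf',ang(lf-bz),np.linalg.norm(lf-bz))
f1=onz('w3',*q(258,315),.042);f2=onz('w3',*q(352,306),.042); n=f2-f1; print('flat normal',ang(np.array([n[1],-n[0]])),ang(np.array([-n[1],n[0]])),np.linalg.norm(n))
print('pointer',ang(-R[:,1]))
k=onz('w3',100+355.5/2.2,100+405/2.2,T[2]+.0264); print('knob',k,'in tool mm',1000*R.T@(k-T)); 
print('shift tool mm stem-knob',1000*R.T@(st-k),'stem-TCP',1000*R.T@(st-T), 'bezel-TCP',1000*R.T@(bz-T))
a=np.load('pics/w3.npz')['im'][150:170,245:275]; print(cv2.cvtColor(a,6))
E
```

```text
stem [0.4979 0.1319 0.042 ] bezel [0.4979 0.1323 0.013 ] two-view tip (array([0.4976, 0.1321, 0.0388]), np.float64(0.0019458042604179417))
off 13.41931746526362 0.03764967428547774 lf 81.75224605407244 0.03719340772662495
flat normal 30.150881211728258 -149.84911878827174 0.010417645193002104
pointer 24.54809605972485
knob [0.5288 0.147  0.1326] in tool mm [-26.3968   2.2553   0.0652]
shift tool mm stem-knob [90.5986 34.1656 -0.9259] stem-TCP [64.2018 36.4208 -0.8607] bezel-TCP [93.2017 36.2664 -0.5768]
[[139 140 140 137 129  91  10  41  84  82  81  83  83  85  88  89  91  92
   94  89  91 102  98  36  66 167 197 206 211 212]
 [141 141 140 136 128  88  10  42  84  82  82  83  83  86  86  88  92  92
   93  90  91 100  99  53  48 124 184 198 211 212]
 [142 142 140 136 127  71  16  51  83  81  82  83  89  94  93 100 118  95
  100  96  92  99  98  59  45 115 173 188 212 212]
 [143 142 140 136 128  73  18  62  82  81  83  94 110 117 136 145 159 135
  151 125 100  97  97  65  45 119 182 212 216 216]
 [144 144 142 138 130  89  15  67  82  84 101 129 147 159 189 202 175 199
  211 175 144 105
[... 1209 characters left out ...]
206 207 208 213 213 219
  219 220 221 223 223 223 222 222 221 221 221 221]
 [216 216 216 215 214 214 215 217 216 216 217 218 219 219 218 219 219 218
  218 218 219 219 219 219 218 218 218 218 218 218]
 [218 219 218 219 219 218 218 218 217 216 215 215 215 215 215 215 215 217
  216 216 217 217 217 216 216 217 216 216 216 216]
 [218 219 219 220 219 221 220 220 220 220 219 219 218 217 216 215 214 213
  214 213 214 213 213 214 214 213 213 213 213 213]
 [216 217 218 219 220 220 221 222 222 221 222 222 222 221 220 219 218 217
  216 214 212 211 211 210 210 210 210 209 210 211]
 [214 215 216 217 217 218 219 220 221 222 222 222 222 221 221 222 221 220
  219 218 217 216 215 214 211 210 209 208 208 207]]
```

Stem tip at (0.498, 0.132), off at 13°, large flame at 82°, flat at ≈30° (stem_turn ≈0.29), pointer at 24.5°. I shift by the knob-to-stem offset measured in one picture (y 34.5, z −0.9), turn +4.3° and lower to just above the tip.

```bash
python3 -m creep '[0,10,0,0,0,0,1, 0,15,-0.9,0,0,0,1, 0,9.5,0,0,0,0,1, 10,0,0,-0.075,0,0,1, 20,0,0,0,0,0,1, 13,0,0,0,0,0,1, 0,0,0,0,0,0,1, 0,0,0,0,0,0,1, 0,0,0,0,0,0,1]'
python3 - <<'E'
from h import *
np.set_printoptions(precision=4,suppress=True)
o=get_obs(); R=o['orientation']; T=o['ee_pos']; print(T,o['contact_force'],o['ft_torque'])
print('pointer',np.degrees(np.arctan2(-R[1,1],-R[0,1])))
print('knob now if +2.3y',T+R[:,1]*.0023,'if .9',T+R[:,1]*.0009)
grab('side','s4'); a,_=grab('wrist','w4')
b=cv2.imread('pics/s4.png')[140:230,250:350]
cv2.imwrite('pics/c4.png',np.hstack([cv2.resize(b,(400,360),interpolation=2),cv2.resize(a[120:300,160:360],(400,360),interpolation=2)]))
E
```

```text
t: 10.25
ee_pos: [0.501, 0.1328, 0.0647]
orientation: [[0.001, -0.876, -0.482], [0.0, -0.482, 0.876], [-1.0, -0.001, -0.001]]
contact_force: [0.4, -0.1, -0.0]
finger_gap: 0.25
[0.501  0.1328 0.0647] [ 0.3957 -0.1282 -0.0006] [ 0.1054 -0.1194  0.0158]
pointer 28.82367156810405
knob now if +2.3y [0.4989 0.1317 0.0647] if .9 [0.5002 0.1324 0.0647]
```

View pics/c4.png

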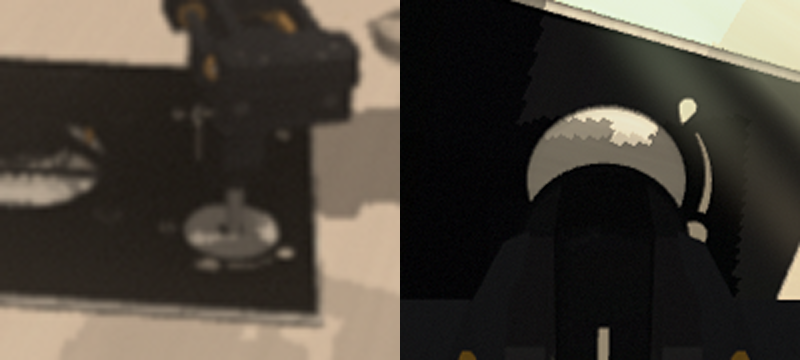

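The side view shows the stem just under the knob. The wrist view shows the skirt arc apex at (605,163) and the bezel apex at (607,107). I'll use both arcs to check concentricity.

```bash
python3 - <<'E'
from h import *
np.set_printoptions(precision=4,suppress=True)
o=get_obs(); R=o['orientation']; T=o['ee_pos']; y=R[:,1]
q=lambda u,v:(160+(u-400)/2,120+v/2)
for h in (T[2]-.0116,T[2]-.0056):
    c=onz('w4',*q(605,163),h)-y*.023; print('knob axis',h,c,1000*R.T@(c-T))
c=onz('w4',*q(607,107),.012)-y*.0265; print('bezel axis',c,1000*R.T@(c-T))
print('off/stem est',1000*R.T@(np.array([.4979,.1319,.042])-T))
E
```

```text
knob axis 0.05331395522210136 [0.4994 0.1322 0.0534] [11.5534  1.9348  0.3251]
knob axis 0.05931395522210136 [0.4975 0.1311 0.0594] [5.5494 4.1085 0.2999]
bezel axis [0.4987 0.1327 0.012 ] [52.8594  2.365   1.1038]
off/stem est [22.9069  3.4177  0.7995]
```

Residual about (y +0.8, z +0.5) mm. Correcting and starting down.

```bash
python3 -m creep '[3,0.8,0.5,0,0,0,1, 4,0,0,0,0,0,1, 3,0,0,0,0,0,1, 2,0,0,0,0,0,1, 2,0,0,0,0,0,1, 1,0,0,0,0,0,1, 0,0,0,0,0,0,1, 0,0,0,0,0,0,1]'
python3 -c "
from h import *
o=get_obs();print(o['ee_pos'],o['contact_force'],o['ft_torque'])"
```

```text
t: 11.02
ee_pos: [0.5004, 0.1331, 0.049]
orientation: [[0.002, -0.876, -0.482], [0.0, -0.482, 0.876], [-1.0, -0.002, -0.001]]
contact_force: [5.3, 2.3, -1.1]
finger_gap: 0.246
[0.50043924 0.13306001 0.04902527] [ 5.33228739  2.25441802 -1.08945877] [ 0.54645055 -0.96879546  0.09912041]
```

No upward force 4.6 mm below the touch height, so the stem is in the bore. The side force is 5.8 N along −y; I relieve it and continue.

```bash
python3 -m creep '[1,-0.5,0,0,0,0,1, 2,-0.2,0,0,0,0,1, 2,0,0,0,0,0,1, 2,0,0,0,0,0,1, 2,0,0,0,0,0,1, 0,0,0,0,0,0,1, 0,0,0,0,0,0,1]'
python3 -c "
from h import *
o=get_obs();print(o['ee_pos'],o['contact_force'],o['ft_torque'])"
```

```text
t: 11.6
ee_pos: [0.5006, 0.1333, 0.0396]
orientation: [[0.002, -0.876, -0.482], [0.0, -0.482, 0.876], [-1.0, -0.002, -0.0]]
contact_force: [5.2, 2.6, -2.3]
finger_gap: 0.249
[0.50063227 0.13333047 0.03964873] [ 5.22142307  2.57663382 -2.33593756] [ 0.60197582 -1.12324683  0.0220723 ]
```

```bash
python3 -m creep '[0,-0.8,0,0,0,0,1, 2,0,0,0,0,0,1, 2,0,0,0,0,0,1, 1,0,0,0,0,0,1, 0,0,0,0,0,0,1, 0,0,0,0,0,0,1]'
python3 -c "
from h import *
o=get_obs();print(o['ee_pos'],o['contact_force'],o['ft_torque'])"
```

```text
t: 12.1
ee_pos: [0.5006, 0.1336, 0.0345]
orientation: [[-0.0, -0.876, -0.482], [0.0, -0.482, 0.876], [-1.0, -0.0, 0.0]]
contact_force: [4.2, 1.7, -1.4]
finger_gap: 0.241
[0.500621   0.13362667 0.03448914] [ 4.24021676  1.74508268 -1.40553736] [ 0.54166351 -0.83061201  0.02337867]
```

```bash
python3 -m creep '[1,-0.4,0,0,0,0,1, 1,0,0,0,0,0,1, 1,0,0,0,0,0,1, 0,0,0,0,0,0,1]'
python3 -c "
from h import *
o=get_obs();print(o['ee_pos'],o['contact_force'],o['ft_torque'])"
python3 -m creep '[1,-0.4,0,0,0,0,1, 1,0,0,0,0,0,1, 1,0,0,0,0,0,1, 0,0,0,0,0,0,1, 0,0,0,0,0,0,1]'
python3 -c "
from h import *
o=get_obs();print(o['ee_pos'],o['contact_force'],o['ft_torque'])"
```

```text
t: 12.43
ee_pos: [0.5008, 0.1337, 0.0316]
orientation: [[-0.001, -0.876, -0.482], [-0.0, -0.482, 0.876], [-1.0, 0.001, 0.0]]
contact_force: [1.9, 1.1, 2.9]
finger_gap: 0.249
[0.50076976 0.13371398 0.03162934] [1.93167994 1.05134702 2.85641426] [ 0.29023531 -0.37096196  0.00321407]
t: 12.85
ee_pos: [0.5009, 0.1338, 0.0287]
orientation: [[-0.001, -0.876, -0.482], [-0.0, -0.482, 0.876], [-1.0, 0.001, 0.0]]
contact_force: [-0.2, 0.1, 5.3]
finger_gap: 0.244
[0.50091504 0.13378073 0.02872205] [-0.15012661  0.14723553  5.28428072] [0.07340606 0.05313691 0.01762211]
```

```bash
python3 -m creep '[1,0,0,0,0,0,1, 1,0,0,0,0,0,1, 1,0,0,0,0,0,1, 0,0,0,0,0,0,1, 0,0,0,0,0,0,1]' 60
python3 -c "
from h import *
o=get_obs();print(o['ee_pos'],o['contact_force'],o['ft_torque'])"
python3 -m creep '[1,0,0,0,0,0,1, 1,0,0,0,0,0,1, 0,0,0,0,0,0,1, 0,0,0,0,0,0,1]'
python3 -c "
from h import *
o=get_obs();print(o['ee_pos'],o['contact_force'],o['ft_torque'])"
```

```text
t: 13.27
ee_pos: [0.5012, 0.1338, 0.0271]
orientation: [[-0.001, -0.876, -0.482], [-0.0, -0.482, 0.876], [-1.0, 0.001, 0.0]]
contact_force: [-5.6, -1.1, 18.5]
finger_gap: 0.246
[0.5012112  0.13381581 0.02707647] [-5.61708326 -1.09786418 18.54924182] [-0.09589924  0.89424057  0.00321355]
t: 13.6
ee_pos: [0.5016, 0.1339, 0.0267]
orientation: [[-0.0, -0.876, -0.483], [-0.001, -0.483, 0.876], [-1.0, 0.001, -0.0]]
contact_force: [-11.9, -1.2, 34.2]
finger_gap: 0.244
[0.50163786 0.13386007 0.02667225] [-11.8640978   -1.19346251  34.22595383] [-0.16529205  1.84532994 -0.03646487]
```

The knob is home and against the stop: the spring ramp ran from 3 to about 9 N, then the force rose steeply at z≈0.027. Easing to about 20 N, then turning about the knob axis (≈2.8 mm from the TCP along +y) in two stages.

```bash
python3 -m creep '[-1.3,0.6,0.3,0,0,0,1, 0,0,0,0,0,0,1, 0,0,0.28,-0.1,0,0,1, 0,0,0.28,-0.1,0,0,1, 0,0,0.28,-0.1,0,0,1, 0,0,0,0,0,0,1, 0,0,0,0,0,0,1]'
python3 -c "
from h import *
o=get_obs();R=o['orientation'];print(o['ee_pos'],o['contact_force'],o['ft_torque'],R.T@o['contact_force'],np.degrees(np.arctan2(-R[1,1],-R[0,1])),o['joints'])"
```

```text
t: 14.18
ee_pos: [0.501, 0.1345, 0.027]
orientation: [[0.001, -0.694, -0.72], [-0.0, -0.72, 0.694], [-1.0, -0.001, -0.001]]
contact_force: [-5.0, 0.3, 21.9]
finger_gap: 0.243
[0.50103659 0.13446275 0.02702652] [-4.97042058  0.29054299 21.88915293] [-0.07713656  0.76655357 -0.06290452] [-21.89528699   3.22895789   3.7542976 ] 46.054408163677934 [ 1.91493123e+00  2.04954222e+01  1.07704556e+02 -3.62687859e-02
  5.17315496e+01 -1.34117014e+02]
```

Still pressed with 22 N and the stem turning. J6 leaves room to overshoot only to about 88° (to take up the bore play). Continuing.

```bash
python3 -m creep '[0,0,0.28,-0.1,0,0,1, 0,0,0.28,-0.1,0,0,1, 0,0,0.28,-0.1,0,0,1, 0,0,0.28,-0.1,0,0,1, 0,0,0.28,-0.1,0,0,1, 0,0,0,0,0,0,1, 0,0,0,0,0,0,1]'
python3 -c "
from h import *
o=get_obs();R=o['orientation'];print(o['ee_pos'],o['contact_force'],o['ft_torque'],R.T@o['contact_force'],np.degrees(np.arctan2(-R[1,1],-R[0,1])),o['joints'])"
```

```text
t: 14.77
ee_pos: [0.4999, 0.1351, 0.027]
orientation: [[0.001, -0.264, -0.965], [-0.001, -0.965, 0.264], [-1.0, 0.0, -0.001]]
contact_force: [-6.0, -0.5, 21.9]
finger_gap: 0.242
[0.49991351 0.13514669 0.02702037] [-5.95857224 -0.47788982 21.89781591] [-0.13570856  0.76724235 -0.00412118] [-21.90542612   2.03771154   5.58993216] 74.70348092707069 [ 2.00179977e+00  2.04014710e+01  1.07840463e+02 -4.64700379e-02
  5.16831901e+01 -1.62672902e+02]
```

```bash
python3 -m creep '[0,0,0.5,-0.08,0,0,1, 0,0,0.4,-0.08,0,0,1, 0,0,0.3,-0.07,0,0,1, 0,0,0,0,0,0,1, 0,0,0,0,0,0,1]'
python3 -c "
from h import *
o=get_obs();R=o['orientation'];print(o['ee_pos'],o['contact_force'],o['ft_torque'],R.T@o['contact_force'],np.degrees(np.arctan2(-R[1,1],-R[0,1])),o['joints'])
a,d=grab('wrist','w5'); cv2.imwrite('pics/w5c.png',cv2.resize(a[100:340,120:440],None,fx=2.4,fy=2.4,interpolation=2))"
```

```text
t: 15.18
ee_pos: [0.4993, 0.1353, 0.0271]
orientation: [[0.003, -0.037, -0.999], [-0.001, -0.999, 0.037], [-1.0, 0.001, -0.003]]
contact_force: [-3.0, -1.8, 20.1]
finger_gap: 0.242
[0.4992867  0.13530121 0.02708841] [-3.03239798 -1.83840377 20.05444104] [-0.19467097  0.47015664  0.00795238] [-20.06078073   1.9609391    2.91128246] 87.87224096502742 [ 2.02556828e+00  2.03011232e+01  1.07973384e+02 -5.41993070e-02
  5.15831788e+01 -1.75813088e+02]
```

View pics/w5c.png

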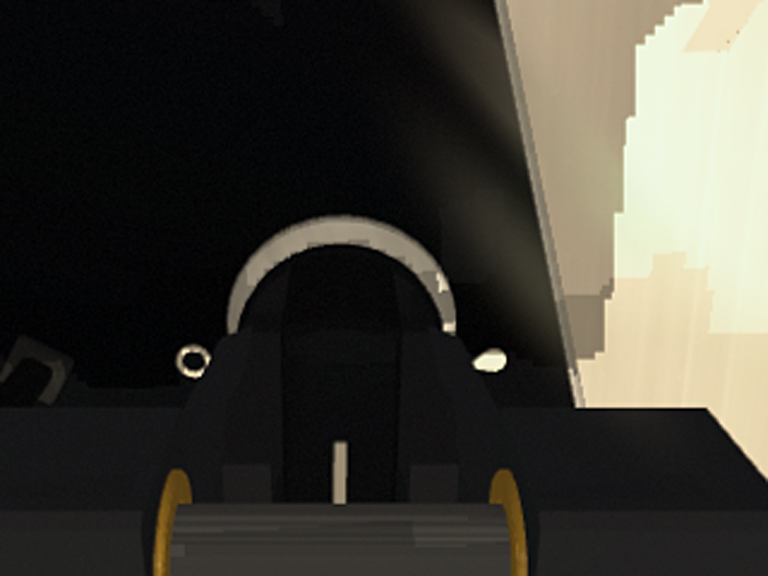

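The knob is concentric with the bezel, pointer line straight down (340,440–500), off ring at (193,361), small flame at (490,360). The off-to-small-flame chord lets me check the dial's angle.

```bash
python3 - <<'E'
from h import *
a=onz('w5',120+193/2.4,100+361/2.4,.01); b=onz('w5',120+490/2.4,100+360/2.4,.01); d=b-a
print('off dir',(np.degrees(np.arctan2(d[1],d[0])))%360-165,np.linalg.norm(d),2*.036*np.sin(np.radians(75)))
l1=onz('w5',120+340/2.4,100+442/2.4,.0535); l2=onz('w5',120+339.5/2.4,100+502/2.4,.0535); e=l2-l1; print('pointer',np.degrees(np.arctan2(e[1],e[0])))
E
```

```text
off dir 13.219735733777185 0.06966994168766848 0.06954665949281291
pointer 87.49879413399992
```

Off is at 13.2°, so the large flame is at 83.2°. A last 1.5° overshoot, then back to about 84° within the bore's play so that both stem and pointer sit near the mark.

```bash
python3 -m creep '[0,0,0.1,-0.026,0,0,1, 0,0,0,0,0,0,1, 0,0,0,0,0,0,1, 0,0,-0.12,0.046,0,0,1, 0,0,-0.12,0.046,0,0,1, 0,0,0,0,0,0,1, 0,0,0,0,0,0,1, 0,0,0,0,0,0,1, 0,0,0,0,0,0,1]'
python3 -c "
from h import *
o=get_obs();R=o['orientation'];print(o['ee_pos'],o['contact_force'],o['ft_torque'],np.degrees(np.arctan2(-R[1,1],-R[0,1])),o['joints'])
grab('side','s6');b,_=grab('top','t6'); a=cv2.imread('pics/s6.png')
cv2.imwrite('pics/f6.png',np.hstack([cv2.resize(a[80:320,130:370],(400,400)),cv2.resize(b[100:290,170:360],(400,400))]))"
```

```text
t: 15.98
ee_pos: [0.4996, 0.1351, 0.0271]
orientation: [[0.003, -0.103, -0.995], [-0.001, -0.995, 0.103], [-1.0, 0.001, -0.003]]
contact_force: [-3.0, -2.1, 19.1]
finger_gap: 0.245
[0.49956598 0.13514537 0.02708742] [-2.95703081 -2.11618763 19.12668125] [-0.33198827  0.47479685  0.01084642] 84.07525475251977 [ 2.01482418e+00  2.03197087e+01  1.07946945e+02 -7.08972354e-02
  5.15790149e+01 -1.72016495e+02]
```

View pics/f6.png

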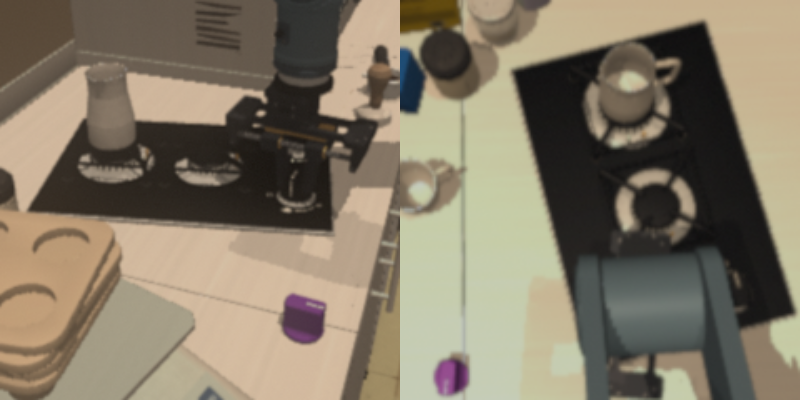

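The side view shows the knob seated low in the bezel under the gripper, with the pointer line on the flame side. Jug, cup and purple knob are in place. The press is steady at 19 N, which is the spring's 9 N plus about 10 N on the stop.

```bash
python3 -c "
from h import *
print(ticket.hand_in()); o=get_obs(); print(o['t'],o['ee_pos'],o['contact_force'])"
```

```text
the job is handed in; nothing more can be done
None
the job is handed in; nothing more can be done
```

I put the loose black knob on the bare left valve stem, pressed it in to the stop, and turned it anticlockwise to the large flame. I handed the job in at about 16 s, still holding it pressed there. No verdict is reported.

**Last checks**
- **Pressed in:** the push was steady at about 19 N, with the height constant at the stop. The spring alone gives about 9 N.
- **Angle:** the pointer was at about 84° against about 83° for the large flame mark. I overshot to about 89° and came back, so that the play in the bore would leave the stem near the mark too.
- **Jug and cup:** both stood where they were in the last top picture.

**What I could not confirm**
- **Stem angle:** I could not see the stem under the knob. Given the play, it should lie about 2° short of the mark to 6° past it, most likely towards the short side.
- **Other knob:** the arm mostly hid it in the last pictures. The gripper's body stayed about 30 mm above it.
- **Forces:** while finding the stop, the push briefly reached 34 N vertically, with 12 N sideways, before I eased it. It went through the knob in the fingers, and is below both force limits.

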